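Load the brush and lift the laundry caddy level

ROBOT

A 7-joint arm with a two-finger parallel gripper is mounted at the origin on the work surface. World frame = base frame: x ahead of the robot, y to its left, z up, the work surface at z = 0. Lengths are in mm, angles in rad, forces in N, time in s.
With the tool pointing down it reaches from about 400 to 925 mm from the base axis. Payload 5.6 kg.
Tool frame: the origin (TCP) lies at the very end of the fingers, on their centre line; the grasp point (between the pads) lies 19 mm behind it; z points along the fingers, y is the line along which they close (so a half turn about z gives the same grasp; the last joint's range is limited). The gripper opens to 85 mm and grips with 20 to 120 N. Pads are 22 mm wide; open, the fingers measure 114 mm over their backs; the gripper's body (76 mm by 85 mm) begins 54 mm behind the grasp point. The pads swing forward as they close: fully open they stand 13 mm farther back than shut.
Start: joints at [-1.209, 0.468, -0.012, 1.603, 0.006, 1.071, -0.056], TCP at [256.032, 597.458, 231.29] pointing down, gripper open.
Joint ranges: [-2.53, 2.53], [-0.31, 2.02], [-1.57, 1.55], [0.28, 2.44], [-1.29, 4.43], [0.15, 1.84], [-2.92, 2.92]. Speed limits (rad/s): [2.57, 2.57, 3.14, 3.14, 3.14, 3.14, 3.14].

INTERFACE

Orientations are given as a unit quaternion [w, x, y, z].
In Python, from rig import manip gives the robot as it stands. The module is installed in compiled form; this text tells all that it offers.
- The arm moves only by the tool apply_moves, never from a script. Its argument "moves" is a list of rows, each an object with "xyz": the shift along the world's x, y, z in units of 80 cm (1.0 is 80 cm), a list of three; "spin": the turn about the world's z in units of 180 degrees (1.0 is 180 degrees). In form: [{"xyz": [dx, dy, dz], "spin": spin}, ...]. A call has 1 to 5 rows; each row is the pose to reach, as a shift and turn from the pose commanded when the call began, turning the shorter way round; what a row does not reach only later rows make up. A row lasts 1/12 s, in which the tool goes at most 41.7 mm and 7.16 degrees, less where a joint would pass 70% of its speed; a pose out of reach is approached as far as the arm can. A call with a number of a shift or a turn outside -1 to 1 is refused whole. A call with a gripper value outside its range is refused whole. "jaw" is the opening, from -1 (shut) to 1 (fully open), set as the call begins (left out, the last holds). The fingers move at their own pace and stop on an object; "squeeze" is the grip in N (left out, the last holds). Time passes only in rows, so rows that repeat a pose let the fingers close. It gives the time, the measured TCP pose, the force, the opening and the grip force at its end, in the units of the state.
- manip.observe(): the state, without advancing time (a new reading comes with each control period).
- manip.grab_frame(name): name is "scene" or "top" or "wrist"; returns the picture (384x512x3 uint8, red, green, blue); there is no depth.
- manip.calibration(name): a dict with "fx", "fy", "cx", "cy" (pixels), "k1" (the pictures are not rectified: a ray, as slopes to the right and down, at radius r is drawn at 1 + k1 r^2 times it, then the intrinsics apply), "origin" and "orientation" of the camera in the world. Camera axes: x right, y up, looking along -z (the intrinsics and any distortion apply to the point x, -y, -z); pixel columns grow to the right and rows downward; lengths in mm; the calibration is good to about 2 mm. A picture is of the moment at which its call begins: read the wrist's pose just before it. calibration takes no time and is no camera call; for the wrist camera it gives the pose at the moment of the call.
- manip.job_done(): hands the job in; it is judged then, once.
Trained networks look in the newest picture that a camera, given by its name, has taken for a name from the list of things; names that differ only in an ending like _2 or _b are one class to them, and where a whole thing is asked for, a point or a joint stands for the part that bears it (a point fixed in the world has none). Each returns a list of dicts, best first, with "confidence" (0 to 1); they miss things now and then, are a little off and sometimes report something else, mostly with a low value. They report only what shows in the picture. A call takes as long as a camera call. They do not tell look-alikes from the thing itself.
- manip.boxes_of(camera, target): "at" ([x, y, z] in mm, in world coordinates, good to about 4 mm: the middle of the surface that is visible of it).
The state is a dict: "time_s": time; "joint_pos": joint angles; "joint_vel": joint speeds; "joint_torque": joint torques, N m; "tool_pos": TCP position; "eef_rot": TCP orientation; "ft_force": force on the tool from outside, world axes, zero at the start; "torque": the same for the moment, N m; "finger_gap": finger opening in mm; "gripper_force": force on a finger pad.
Only numpy, scipy, OpenCV 4.12 (cv2) and the standard library are available. Lean on these libraries where they do the work, as an engineer would, in place of code of your own. Each camera call takes 0.05 s, during which the arm holds its last target. There are 200 camera calls.

TASK

Lay the blue brush in the empty trough of the laundry caddy, bristles down and straight along the trough, with its handle pointing the same way as the handle of the orange scoop in the other trough; set it down rather than drop it. Then take the caddy by its teal handle, lift it about 10 cm clear of the shelf without tipping it, and finish while still holding it there, still and level, with brush and scoop lying in it. Leave the detergent bottle, the tin and the pod cabinet alone.

Things in the scene. Friction and masses are not known exactly. Their poses are not given: they have to be found in the camera images.
- caddy: Loose cream carry caddy, 250 (x) x 240 (y) x 80 mm high, about 0.5 kg, level on the shelf. Origin: centre of its underside; z up. Floor 5 mm thick; rim walls 5 mm thick, top at 35 mm. A rib along x (8 mm thick, top at 20 mm) parts it into two troughs, 240 long and 111 mm wide, centred at y = +62 mm (empty) and y = -62 mm (scoop). Heading within 0.4 rad of straight ahead.
- caddy_grip (a point): Centre of the caddy's teal handle: a flat-sided bar along the caddy's x, 130 long, 16 wide (y), 22 mm high, from 58 to 80 mm above the caddy's underside (this point at 69 mm), over the rib, on two posts at x = +-58 mm. Grip it across y; the caddy balances there. Axes as the caddy's.
- caddy_trough (a point): Middle of the floor of the empty trough (caddy x = 0, y = +62 mm, 5 mm above the caddy's underside); axes as the caddy's.
- brush: Loose blue scrub brush, 190 long (x), 34 mm high, 90 g, lying bristles down. Origin: centre of its underside; z up, +x to the head. Handle: x = -95 to 35 mm, 22 wide, 18 to 34 mm above the underside, free beneath from x = -75 to 35 mm; a heel at its end reaches down, so it rests level. Head: x = 35 to 95 mm, 44 wide. Mass centre near x = 10 mm. Heading within 1.9 rad of straight ahead.
- brush_head (a point): Middle of the brush's bristled head, 65 mm along +x from the brush's origin and 17 mm above its underside.
- scoop: Loose orange plastic scoop, about 175 mm long, 40 g, lying in the caddy's -y trough, cup open upward. Origin on its underside near mid-length; +x towards the cup (60 x 50 x 32 mm high, x = 25 to 85 mm), handle (18 mm wide) points to -x. It always lies with its handle towards the caddy's -x end, within 0.08 rad.
- bottle: Bystander: loose capped purple detergent bottle, 65 x 100 x 200 mm high, 0.8 kg; origin at the centre of its underside. To the left or right of the work.
- tin: Bystander: loose round aluminium tin with lid, 94 mm across, 72 mm high; origin at the centre of its underside. On the side opposite the bottle.
- pods_door0 (a joint): Bystander: swing door of the small white fixed pod cabinet (110 deep x 200 wide x 160 mm high), which stands on the robot's left, about 0.39 m ahead and 0.55 m to the left of the base; door and knob face the work (to the right, -y), the knob 35 mm out. Rad, 0 = shut.
Things that resemble listed ones, but are neither listed nor needed, are in the scene too. Of the things that look like the brush, take the one that is farthest to the robot's left at the start. Of the things that look like the scoop, the smaller one is meant.

How it is judged (in metres and radians):
On the way, in this order (a step that is already met when the one before it is completed fails the run):
1. the brush lies let go in the empty trough, bristles down, along it, handle the same way as the scoop's, the caddy still on the shelf (x of brush in the frame of caddy between -0.03 and 0.03 m and y of brush in the frame of caddy between 0.022 and 0.102 m and z of brush in the frame of caddy between -0.002 and 0.015 m and angle between the z axis of brush and the z axis of caddy, either way round below 0.15 rad and angle between the x axis of brush and the x axis of caddy, either way round below 0.25 rad and x of brush_head in the frame of caddy above 0.02 m and z of brush_head in the frame of caddy above 0.01 m and contact force between brush and the fingers below 0.05 N and height (world z) of caddy below 0.008 m and linear speed of brush below 0.03 m/s), for 0.2 s.
2. the caddy is held up by its handle, level, with brush and scoop in it (height (world z) of caddy between 0.06 and 0.15 m and angle between caddy's own z axis and vertical below 0.1 rad and contact force between caddy and the fingers above 2 N and distance between the grasp point and caddy_grip below 0.06 m and contact force between caddy and bottle below 0.05 N and contact force between caddy and tin below 0.05 N and x of brush in the frame of caddy between -0.03 and 0.03 m and y of brush in the frame of caddy between 0.022 and 0.102 m and z of brush in the frame of caddy between -0.002 and 0.015 m and angle between the z axis of each of brush, scoop and the z axis of caddy, either way round below 0.15 rad and angle between the x axis of brush and the x axis of caddy, either way round below 0.25 rad and x of brush_head in the frame of caddy above 0.02 m and z of brush_head in the frame of caddy above 0.01 m and contact force between brush and the fingers below 0.05 N and x of scoop in the frame of caddy between -0.045 and 0.045 m and y of scoop in the frame of caddy between -0.102 and -0.022 m and z of scoop in the frame of caddy between -0.002 and 0.015 m and angle between the x axis of scoop and the x axis of caddy, either way round below 0.3 rad), for 0.3 s.
At the end, for the whole second after the job is handed in: Caddy held by its handle, 60 to 150 mm up, tilt under 0.10 rad, still, touching no bystander. Brush let go in the +y trough, bristles down, 30 mm or less off its middle lengthwise, 40 mm sideways, 0.25 rad, head towards the +x end; scoop still in the -y trough (all of step 2 and linear speed of each of caddy, brush, scoop below 0.03 m/s and angular speed of caddy below 0.15 rad/s); the arm keeps its last pose, push and grip.
It fails at once if the bottle, the tin or the pod cabinet's door is disturbed (distance of any of bottle, tin from where it was at the start of the episode above 0.03 m or angle between bottle's own z axis and vertical above 0.25 rad or value of joint pods_door0 above 0.25 rad).
It fails at once if the caddy is tipped (angle between caddy's own z axis and vertical above 0.25 rad).
It fails at once if the brush is dropped or thrown (over 0.7 m/s while not in the fingers) (linear speed of brush above 0.7 m/s and contact force between brush and the fingers below 0.05 N).
It also fails if it takes over 61 s, if anything falls off the work surface, if the arm or the gripper's body presses on something with over 40 N, if the wrist force passes 120 N, or if a joint passes its speed limit or range.

## Working session

There is one attempt and no reset: what is moved stays moved. The work goes in short steps, Python scripts to look and compute and a tool call to move; the robot and the scene stay as the last step left them, time stands still between calls to the robot, and variables do not carry over. Pictures are saved under pics/ and viewed, at most 10 in all, crops included, and the job is handed in when it is done.

Besides the shell and the picture viewer there is one more tool, called after ">>>" by a JSON object that holds its "name" and its "arguments", one argument or row to a line. apply_moves: Moves the arm, as the interface text tells. Shifts and turns lie within -1 to 1; 1 stands for 80 cm of shift or 180 degrees of turn. Its arguments: {"type":"object","properties":{"moves":{"type":"array"},"jaw":{"type":"number"},"squeeze":{"type":"number"}},"required":["moves"]}

```bash
mkdir -p pics; cat > h.py <<'E'
from rig import manip
import numpy as np, cv2
from scipy.spatial.transform import Rotation as R
def cam(n):
    c=manip.calibration(n); q=c['orientation']; return c,R.from_quat([q[1],q[2],q[3],q[0]]).as_matrix(),np.array(c['origin'])
def ray(n,u,v,z):
    c,M,o=cam(n); d=np.array([(u-c['cx'])/c['fx'],(v-c['cy'])/c['fy']]); s=d.copy()
    for _ in range(20): s=d/(1+c['k1']*(s@s))
    w=M@np.array([s[0],-s[1],-1]); return o+w*(z-o[2])/w[2]
def proj(n,p):
    c,M,o=cam(n); q=M.T@(np.array(p)-o); s=np.array([q[0],-q[1]])/-q[2]; s=s*(1+c['k1']*(s@s)); return s*[c['fx'],c['fy']]+[c['cx'],c['cy']]
def snap(n,f):
    im=manip.grab_frame(n); cv2.imwrite('pics/'+f,im[:,:,::-1]); return im
E
python3 - <<'E'
from h import *
snap('top','t0.png'); snap('scene','s0.png')
for c in('top','scene'):
  print(c,cam(c)[2])
  for t in('caddy','caddy_grip','brush','brush_head','scoop','bottle','tin'):
    print(t,[(np.round(d['at']).tolist(),round(d['confidence'],2)) for d in manip.boxes_of(c,t)])
s=manip.observe();print(s['time_s'],s['tool_pos'],s['eef_rot'],s['finger_gap'])
E
```

```text
top [ 349.4418149    68.76147686 1951.72509117]
caddy [([533.0, 200.0, 1.0], 0.76)]
caddy_grip []
brush [([538.0, -172.0, 36.0], 0.87), ([347.0, -277.0, 34.0], 0.8), ([712.0, -200.0, 34.0], 0.75)]
brush_head [([714.0, -208.0, 32.0], 0.93), ([348.0, -283.0, 36.0], 0.74), ([539.0, -170.0, 31.0], 0.67)]
scoop [([845.0, 112.0, 37.0], 0.61), ([581.0, 126.0, 38.0], 0.53)]
bottle [([586.0, 462.0, 147.0], 0.83), ([542.0, -175.0, 32.0], 0.17)]
tin [([636.0, -464.0, 69.0], 0.94)]
scene [1527.17329046  548.08185855  933.68376782]
caddy [([537.0, 203.0, 8.0], 0.56)]
caddy_grip [([537.0, 200.0, 7.0], 0.91)]
brush [([719.0, -201.0, 33.0], 0.65), ([349.0, -280.0, 34.0], 0.53), ([538.0, 210.0, 7.0], 0.39)]
brush_head [([553.0, -167.0, 36.0], 0.92), ([718.0, -207.0, 32.0], 0.73), ([354.0, -281.0, 33.0], 0.57)]
scoop [([578.0, 132.0, 26.0], 0.83), ([855.0, 114.0, 34.0], 0.67), ([624.0, 478.0, 119.0], 0.4), ([653.0, -451.0, 65.0], 0.24)]
bottle [([623.0, 477.0, 120.0], 0.74)]
tin [([651.0, -451.0, 64.0], 0.75)]
0.8 [256.02566745 597.48179502 231.31578907] [9.57933468e-06 2.01051898e-01 9.79580590e-01 4.00206856e-05] 85.32533626862039
```

View pics/t0.png

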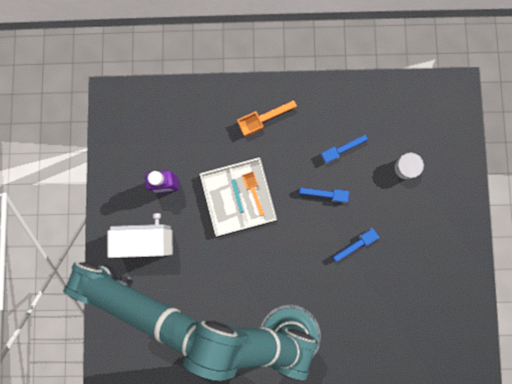

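View pics/s0.png

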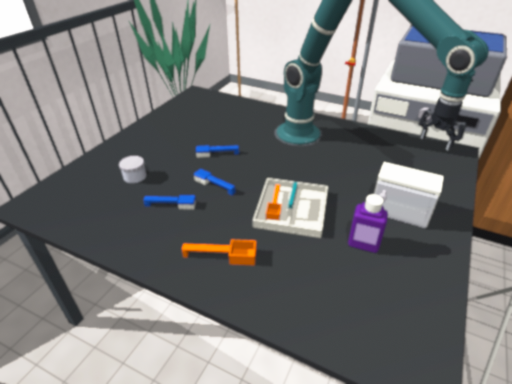

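```bash
cat >> h.py <<'E'
def axis(n,im,lo,hi,z,box=None,skip=0):
    hsv=cv2.cvtColor(im,cv2.COLOR_RGB2HSV); m=cv2.inRange(hsv,lo,hi)
    if box: k=np.zeros_like(m); k[box[1]:box[3],box[0]:box[2]]=255; m&=k
    N,l,st,ce=cv2.connectedComponentsWithStats(m)
    out=[]
    for i in range(1,N):
        if st[i,4]<30: continue
        v,u=np.nonzero(l==i); P=np.array([ray(n,a,b,z)[:2] for a,b in zip(u[::1+len(u)//1500],v[::1+len(u)//1500])])
        ev,E=np.linalg.eigh(np.cov(P.T)); d=E[:,1]; t=(P-P.mean(0))@d; w=(P-P.mean(0))@E[:,0]
        # head side = wider
        wa=np.std(w[t>np.percentile(t,75)]); wb=np.std(w[t<np.percentile(t,25)])
        if wb>wa: d=-d; t=-t
        mid=P.mean(0)+d*(t.max()+t.min())/2
        out.append((st[i].tolist(),mid.round(1).tolist(),round(float(np.ptp(t)),1),round(float(np.arctan2(d[1],d[0])),3)))
    return out
E
python3 - <<'E'
from h import *
im=cv2.imread('pics/t0.png')[:,:,::-1].copy()
for nm,lo,hi,z,b in(('blue',(100,120,60),(122,255,255),34,(280,120,400,270)),('teal',(80,90,60),(99,255,255),80,(200,150,280,240)),('orange',(5,120,100),(20,255,255),30,(200,150,280,240))):
  for o in axis('top',im,lo,hi,z,b): print(nm,o)
E
```

```text
blue ([321, 135, 47, 28, 392], [721.0, -234.5], 191.0, 1.999)
blue ([299, 188, 50, 14, 413], [541.3, -145.6], 192.7, -1.713)
blue ([333, 229, 46, 33, 430], [337.2, -258.1], 193.2, -1.032)
teal ([232, 180, 11, 32, 88], [535.9, 187.0], 124.0, 0.239)
orange ([243, 172, 20, 43, 262], [546.5, 123.0], 169.6, 0.32)
```

>>> {"name": "apply_moves", "arguments": {
  "moves": [
    {"xyz": [0.018,-0.048,0],"spin": -0.02},
    {"xyz": [0.036,-0.096,0],"spin": -0.04},
    {"xyz": [0.054,-0.144,0],"spin": -0.06},
    {"xyz": [0.072,-0.192,0],"spin": -0.08},
    {"xyz": [0.09,-0.24,0],"spin": -0.1}
  ],
  "jaw": 1
}}

```text
time_s: 1.22
tool_pos: [328.4, 403.6, 231.4]
eef_rot: [0.0, 0.353, 0.936, 0.0]
ft_force: [0.6, 0.6, -0.3]
finger_gap: 85.3
gripper_force: 0.0
```

>>> {"name": "apply_moves", "arguments": {
  "moves": [
    {"xyz": [0.018,-0.048,0],"spin": -0.02},
    {"xyz": [0.036,-0.096,0],"spin": -0.04},
    {"xyz": [0.054,-0.144,0],"spin": -0.06},
    {"xyz": [0.072,-0.192,0],"spin": -0.08},
    {"xyz": [0.09,-0.24,0],"spin": -0.1}
  ]
}}

```text
time_s: 1.63
tool_pos: [400.4, 211.6, 231.7]
eef_rot: [0.0, 0.495, 0.869, 0.001]
ft_force: [1.3, 0.0, 0.3]
finger_gap: 85.8
gripper_force: 0.0
```

>>> {"name": "apply_moves", "arguments": {
  "moves": [
    {"xyz": [0.018,-0.048,0],"spin": -0.02},
    {"xyz": [0.036,-0.096,0],"spin": -0.04},
    {"xyz": [0.054,-0.144,0],"spin": -0.06},
    {"xyz": [0.072,-0.192,0],"spin": -0.08},
    {"xyz": [0.09,-0.24,0],"spin": -0.1}
  ]
}}

```text
time_s: 2.05
tool_pos: [472.5, 19.6, 231.8]
eef_rot: [0.0, 0.625, 0.781, 0.001]
ft_force: [1.1, 0.8, -0.2]
finger_gap: 85.6
gripper_force: 0.0
```

>>> {"name": "apply_moves", "arguments": {
  "moves": [
    {"xyz": [0.018,-0.048,0],"spin": -0.02},
    {"xyz": [0.036,-0.096,0],"spin": -0.04},
    {"xyz": [0.054,-0.144,0],"spin": -0.06},
    {"xyz": [0.072,-0.192,0],"spin": -0.08},
    {"xyz": [0.085,-0.221,0],"spin": -0.109}
  ]
}}

```text
time_s: 2.47
tool_pos: [540.5, -160.2, 231.9]
eef_rot: [0.001, 0.75, 0.661, -0.0]
ft_force: [0.6, 0.4, 0.6]
finger_gap: 85.4
gripper_force: 0.0
```

```bash
python3 - <<'E'
from h import *
for _ in range(2): 
  c=manip.calibration('wrist'); im=snap('wrist','w1.png')
for o in axis('wrist',im,(100,120,60),(122,255,255),34): print(o)
s=manip.observe();q=s['eef_rot'];M=R.from_quat([q[1],q[2],q[3],q[0]]).as_matrix();print(s['tool_pos'],np.arctan2(M[1,1],M[0,1]))
im=manip.grab_frame('top')
for o in axis('top',im,(80,90,60),(99,255,255),80,(200,150,280,240)):print(o)
E
```

```text
Traceback (most recent call last):
  File "h.py", line 21, in axis
    v,u=np.nonzero(l==i); P=np.array([ray(n,a,b,z)[:2] for a,b in zip(u[::1+len(u)//1500],v[::1+len(u)//1500])])
                                      ~~~^^^^^^^^^
  File "h.py", line 7, in ray
    c,M,o=cam(n); d=np.array([(u-c['cx'])/c['fx'],(v-c['cy'])/c['fy']]); s=d.copy()
          ~~~^^^
  File "h.py", line 5, in cam
    c=manip.calibration(n); q=c['orientation']; return c,R.from_quat([q[1],q[2],q[3],q[0]]).as_matrix(),np.array(c['origin'])
ValueError: time passes only in moves, steps and waits
```

View pics/w1.png

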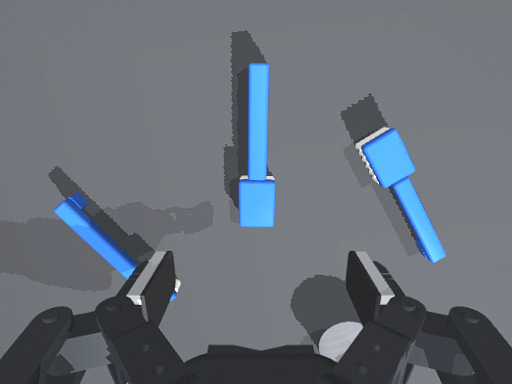

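Wrist view: the target brush is centred, handle end at (258,65), head end at (257,226), well lined up; the look-alikes lie at left and right. I'll cache the calibration, since too many calls raised the error.

```bash
sed -i 's/^def cam(n):/import functools\n@functools.lru_cache\ndef cam(n):/' h.py; cat > look.py <<'E'
from h import *
import sys
def tool():
    s=manip.observe();q=s['eef_rot'];M=R.from_quat([q[1],q[2],q[3],q[0]]).as_matrix();print('tool',np.round(s['tool_pos'],1),'yaw_y',round(float(np.arctan2(M[1,1],M[0,1])),3),'gap',round(s['finger_gap'],1),'t',s['time_s'])
E
python3 - <<'E'
from look import *
tool()
cam('wrist'); im=manip.grab_frame('wrist')
for o in axis('wrist',im,(100,120,60),(122,255,255),34): print(o)
im=manip.grab_frame('top')
for o in axis('top',im,(80,90,60),(99,255,255),80,(200,150,280,240)):print(o)
E
```

```text
tool [ 540.7 -160.8  231.7] yaw_y -0.128 gap 85.3 t 2.5667
([240, 66, 37, 164, 4005], [539.8, -144.4], 187.6, -1.728)
([363, 132, 84, 135, 3632], [716.3, -232.0], 190.1, 1.992)
([56, 194, 83, 87, 2153], [325.4, -228.1], 126.1, 2.04)
([168, 292, 10, 13, 61], [397.7, -325.3], 22.9, 0.907)
([232, 180, 11, 32, 89], [535.9, 187.1], 124.0, 0.239)
```

>>> {"name": "apply_moves", "arguments": {
  "moves": [
    {"xyz": [-0.003,0.008,-0.05],"spin": -0.009},
    {"xyz": [-0.003,0.008,-0.1],"spin": -0.009},
    {"xyz": [-0.003,0.008,-0.15],"spin": -0.009},
    {"xyz": [-0.003,0.008,-0.2],"spin": -0.009},
    {"xyz": [-0.003,0.008,-0.23],"spin": -0.009}
  ],
  "jaw": 1
}}

```text
time_s: 3.08
tool_pos: [535.4, -145.6, 43.8]
eef_rot: [-0.002, 0.756, 0.655, -0.001]
ft_force: [-0.0, -0.5, -0.1]
finger_gap: 85.5
gripper_force: 0.0
```

>>> {"name": "apply_moves", "arguments": {
  "moves": [
    {"xyz": [0,0,-0.02],"spin": 0},
    {"xyz": [0,0,-0.035],"spin": 0},
    {"xyz": [0,0,-0.05],"spin": 0},
    {"xyz": [0,0,-0.05],"spin": 0}
  ]
}}

```text
time_s: 3.42
tool_pos: [536.7, -147.5, 5.8]
eef_rot: [-0.001, 0.757, 0.654, -0.001]
ft_force: [-0.1, -0.3, 0.4]
finger_gap: 85.3
gripper_force: 0.0
```

>>> {"name": "apply_moves", "arguments": {
  "moves": [
    {"xyz": [0,0,0],"spin": 0},
    {"xyz": [0,0,0],"spin": 0},
    {"xyz": [0,0,0],"spin": 0},
    {"xyz": [0,0,0],"spin": 0},
    {"xyz": [0,0,0],"spin": 0}
  ],
  "jaw": -1,
  "squeeze": 40
}}

```text
time_s: 3.83
tool_pos: [538.2, -149.0, 8.1]
eef_rot: [0.001, 0.757, 0.653, 0.001]
ft_force: [-0.1, -0.6, 0.8]
finger_gap: 25.3
gripper_force: 0.0
```

>>> {"name": "apply_moves", "arguments": {
  "moves": [
    {"xyz": [0,0,0],"spin": 0},
    {"xyz": [0,0,0],"spin": 0},
    {"xyz": [0,0,0],"spin": 0},
    {"xyz": [0,0,0],"spin": 0},
    {"xyz": [0,0,0],"spin": 0}
  ]
}}

```text
time_s: 4.25
tool_pos: [538.4, -149.1, 8.1]
eef_rot: [0.001, 0.757, 0.653, 0.001]
ft_force: [-0.3, 0.3, 5.7]
finger_gap: 21.5
gripper_force: 40.3
```

>>> {"name": "apply_moves", "arguments": {
  "moves": [
    {"xyz": [0,0,0.015],"spin": 0},
    {"xyz": [0,0,0.045],"spin": 0},
    {"xyz": [0,0,0.08],"spin": 0},
    {"xyz": [0,0,0.12],"spin": 0},
    {"xyz": [0,0,0.15],"spin": 0}
  ]
}}

```text
time_s: 4.67
tool_pos: [537.6, -149.3, 129.8]
eef_rot: [0.0, 0.757, 0.653, 0.0]
ft_force: [0.9, 0.2, -0.5]
finger_gap: 21.5
gripper_force: 39.4
```

>>> {"name": "apply_moves", "arguments": {
  "moves": [
    {"xyz": [0,0.02,0.01],"spin": 0.03},
    {"xyz": [0,0.04,0.01],"spin": 0.06},
    {"xyz": [0,0.06,0.01],"spin": 0.09},
    {"xyz": [0,0.08,0.01],"spin": 0.12},
    {"xyz": [0,0.1,0.01],"spin": 0.15}
  ]
}}

```text
time_s: 5.08
tool_pos: [537.2, -68.3, 135.9]
eef_rot: [0.0, 0.582, 0.813, -0.0]
ft_force: [-0.0, 0.1, -1.1]
finger_gap: 21.4
gripper_force: 39.4
```

>>> {"name": "apply_moves", "arguments": {
  "moves": [
    {"xyz": [0,0.025,0],"spin": 0.03},
    {"xyz": [0,0.05,0],"spin": 0.06},
    {"xyz": [0,0.075,0],"spin": 0.09},
    {"xyz": [0,0.1,0],"spin": 0.12},
    {"xyz": [0,0.125,0],"spin": 0.15}
  ]
}}

```text
time_s: 5.5
tool_pos: [537.1, 31.7, 135.8]
eef_rot: [-0.0, 0.376, 0.927, -0.0]
ft_force: [0.1, -0.8, -0.3]
finger_gap: 21.1
gripper_force: 39.4
```

>>> {"name": "apply_moves", "arguments": {
  "moves": [
    {"xyz": [0,0.025,0],"spin": 0.03},
    {"xyz": [0,0.05,0],"spin": 0.06},
    {"xyz": [0,0.075,0],"spin": 0.09},
    {"xyz": [0,0.1,0],"spin": 0.12},
    {"xyz": [0,0.125,0],"spin": 0.15}
  ]
}}

```text
time_s: 5.92
tool_pos: [537.2, 131.6, 135.7]
eef_rot: [-0.0, 0.149, 0.989, -0.0]
ft_force: [0.1, -0.0, -1.7]
finger_gap: 21.1
gripper_force: 39.4
```

>>> {"name": "apply_moves", "arguments": {
  "moves": [
    {"xyz": [-0.004,0.04,0],"spin": 0.04},
    {"xyz": [-0.008,0.08,0],"spin": 0.08},
    {"xyz": [-0.012,0.11,0],"spin": 0.12},
    {"xyz": [-0.016,0.135,0],"spin": 0.15},
    {"xyz": [-0.016,0.147,0],"spin": 0.176}
  ]
}}

```text
time_s: 6.33
tool_pos: [523.3, 252.0, 135.7]
eef_rot: [-0.0, -0.128, 0.992, 0.0]
ft_force: [0.2, -0.1, -1.2]
finger_gap: 21.4
gripper_force: 39.4
```

```bash
python3 - <<'E'
from look import *
im=manip.grab_frame('top');im=manip.grab_frame('top');im=manip.grab_frame('top');tool()
cam('wrist'); im=snap('wrist','w2.png')
for z,lo,hi in((150,(100,120,60),(122,255,255)),(80,(80,90,60),(99,255,255)),(25,(5,120,100),(20,255,255))):
  for o in axis('wrist',im,lo,hi,z): print(z,o)
E
```

```text
tool [524.5 248.7 135.4] yaw_y 1.818 gap 21.2 t 6.4833
150 ([230, 41, 62, 310, 16062], [499.3, 242.4], 151.8, 0.254)
80 ([157, 116, 37, 172, 3730], [534.1, 189.6], 128.7, -2.9)
25 ([81, 75, 79, 201, 5887], [548.0, 123.3], 182.6, 0.336)
25 ([105, 75, 5, 13, 35], [463.3, 106.5], 9.3, 0.341)
```

View pics/w2.png

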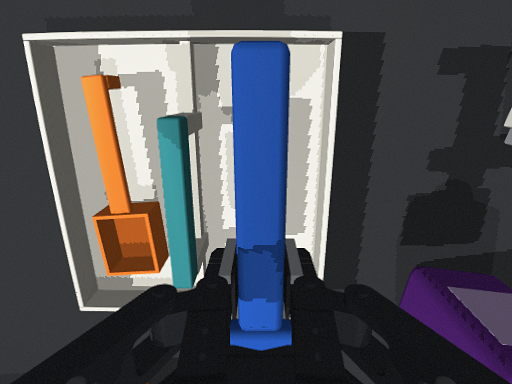

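>>> {"name": "apply_moves", "arguments": {
  "moves": [
    {"xyz": [0,0,-0.03],"spin": 0},
    {"xyz": [0,0,-0.06],"spin": 0},
    {"xyz": [0,0,-0.09],"spin": 0},
    {"xyz": [0,0,-0.115],"spin": 0},
    {"xyz": [0,0,-0.13],"spin": 0}
  ]
}}

```text
time_s: 6.95
tool_pos: [524.1, 245.9, 29.2]
eef_rot: [-0.001, -0.122, 0.993, -0.001]
ft_force: [0.1, -0.3, -1.8]
finger_gap: 21.2
gripper_force: 39.4
```

>>> {"name": "apply_moves", "arguments": {
  "moves": [
    {"xyz": [0,0,-0.008],"spin": 0},
    {"xyz": [0,0,-0.014],"spin": 0},
    {"xyz": [0,0,-0.018],"spin": 0},
    {"xyz": [0,0,-0.021],"spin": 0},
    {"xyz": [0,0,-0.021],"spin": 0}
  ]
}}

```text
time_s: 7.37
tool_pos: [525.2, 248.7, 14.9]
eef_rot: [0.0, -0.124, 0.992, 0.0]
ft_force: [-0.2, 0.2, -0.1]
finger_gap: 21.4
gripper_force: 39.4
```

>>> {"name": "apply_moves", "arguments": {
  "moves": [
    {"xyz": [0,0,-0.001],"spin": 0},
    {"xyz": [0,0,-0.002],"spin": 0},
    {"xyz": [0,0,-0.002],"spin": 0}
  ]
}}

```text
time_s: 7.62
tool_pos: [525.0, 248.8, 13.2]
eef_rot: [0.0, -0.124, 0.992, 0.0]
ft_force: [-1.0, 0.1, -1.5]
finger_gap: 21.6
gripper_force: 39.4
```

>>> {"name": "apply_moves", "arguments": {
  "moves": [
    {"xyz": [0,0,-0.001],"spin": 0},
    {"xyz": [0,0,-0.002],"spin": 0},
    {"xyz": [0,0,-0.002],"spin": 0}
  ]
}}

```text
time_s: 7.87
tool_pos: [525.0, 248.8, 13.1]
eef_rot: [0.0, -0.124, 0.992, 0.0]
ft_force: [-3.5, -2.2, 13.7]
finger_gap: 21.7
gripper_force: 41.2
```

>>> {"name": "apply_moves", "arguments": {
  "moves": [
    {"xyz": [0,0,0],"spin": 0},
    {"xyz": [0,0,0],"spin": 0},
    {"xyz": [0,0,0],"spin": 0},
    {"xyz": [0,0,0],"spin": 0}
  ],
  "jaw": 0.1
}}

```text
time_s: 8.2
tool_pos: [524.9, 250.7, 11.9]
eef_rot: [0.001, -0.125, 0.992, 0.001]
ft_force: [-1.9, 6.3, 3.7]
finger_gap: 46.9
gripper_force: 0.0
```

>>> {"name": "apply_moves", "arguments": {
  "moves": [
    {"xyz": [0,0,0.02],"spin": 0},
    {"xyz": [0,0,0.05],"spin": 0},
    {"xyz": [0,0,0.09],"spin": 0},
    {"xyz": [0,0,0.13],"spin": 0},
    {"xyz": [0,0,0.16],"spin": 0}
  ]
}}

```text
time_s: 8.62
tool_pos: [525.7, 248.0, 141.5]
eef_rot: [0.001, -0.124, 0.992, -0.0]
ft_force: [0.4, 0.1, 0.2]
finger_gap: 46.7
gripper_force: 0.0
```

```bash
python3 - <<'E'
from look import *
im=manip.grab_frame('top');im=manip.grab_frame('top');im=manip.grab_frame('top');tool()
cam('wrist'); im=snap('wrist','w3.png')
for z,lo,hi in((39,(100,120,60),(122,255,255)),(80,(80,90,60),(99,255,255)),(25,(5,120,100),(20,255,255))):
  for o in axis('wrist',im,lo,hi,z): print(z,o)
E
```

```text
tool [526.3 248.5 141.3] yaw_y 1.819 gap 47.3 t 8.7667
39 ([232, 68, 47, 213, 6620], [519.3, 242.0], 186.5, 0.251)
80 ([152, 113, 35, 169, 3306], [535.6, 184.2], 128.1, -2.908)
25 ([78, 73, 79, 198, 5702], [549.5, 118.4], 182.5, 0.336)
25 ([124, 370, 11, 14, 41], [785.3, 156.4], 26.1, -0.312)
```

View pics/w3.png

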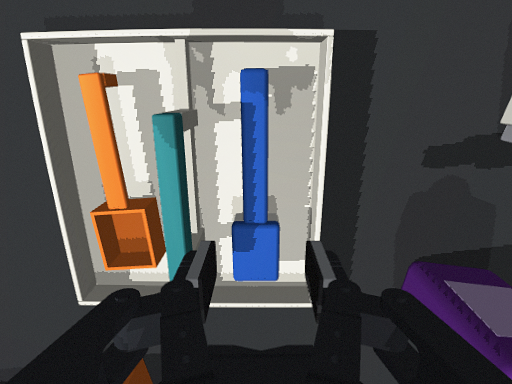

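>>> {"name": "apply_moves", "arguments": {
  "moves": [
    {"xyz": [0.006,-0.04,0],"spin": 0},
    {"xyz": [0.011,-0.078,0],"spin": 0},
    {"xyz": [0.011,-0.078,0],"spin": 0},
    {"xyz": [0.011,-0.078,0],"spin": 0}
  ],
  "jaw": 0.4
}}

```text
time_s: 9.15
tool_pos: [533.2, 183.3, 137.6]
eef_rot: [-0.002, -0.122, 0.993, -0.001]
ft_force: [-0.0, 0.6, -0.3]
finger_gap: 59.6
gripper_force: 0.0
```

```bash
python3 - <<'E'
from look import *
im=manip.grab_frame('top');im=manip.grab_frame('top')
for o in axis('top',im,(80,90,60),(99,255,255),80,(200,150,280,240)):print(o)
tool()
cam('wrist'); im=snap('wrist','w4.png')
for z,lo,hi in((39,(100,120,60),(122,255,255)),(80,(80,90,60),(99,255,255))):
  for o in axis('wrist',im,lo,hi,z): print(z,o)
E
```

```text
([221, 197, 11, 18, 49], [500.9, 228.5], 67.2, -2.809)
([230, 214, 12, 26, 76], [417.2, 192.5], 96.5, 0.175)
tool [532.9 186.5 138. ] yaw_y 1.82 gap 59.9 t 9.25
39 ([297, 82, 51, 210, 5660], [520.5, 238.4], 186.9, 0.208)
80 ([244, 126, 23, 168, 3513], [535.2, 183.6], 129.0, 0.244)
```

View pics/w4.png

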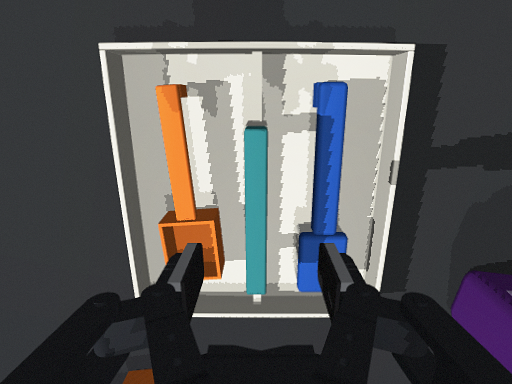

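Brush lies straight in its trough, scoop in the other; teal bar at px (256,126–293), between the jaws. Descend and grip.

>>> {"name": "apply_moves", "arguments": {
  "moves": [
    {"xyz": [0.001,-0.003,0],"spin": 0},
    {"xyz": [0.001,-0.003,-0.035],"spin": 0},
    {"xyz": [0.001,-0.003,-0.07],"spin": 0},
    {"xyz": [0.001,-0.003,-0.095],"spin": 0},
    {"xyz": [0.001,-0.003,-0.111],"spin": 0}
  ]
}}

```text
time_s: 9.72
tool_pos: [532.9, 184.3, 48.1]
eef_rot: [-0.002, -0.125, 0.992, -0.0]
ft_force: [-0.6, 0.7, 0.1]
finger_gap: 59.3
gripper_force: 0.0
```

>>> {"name": "apply_moves", "arguments": {
  "moves": [
    {"xyz": [0,0,0],"spin": 0},
    {"xyz": [0,0,0],"spin": 0},
    {"xyz": [0,0,0],"spin": 0}
  ]
}}

```text
time_s: 9.97
tool_pos: [535.3, 184.4, 51.5]
eef_rot: [0.001, -0.124, 0.992, 0.0]
ft_force: [0.2, -1.7, 0.1]
finger_gap: 59.8
gripper_force: 0.0
```

>>> {"name": "apply_moves", "arguments": {
  "moves": [
    {"xyz": [0,0,0],"spin": 0},
    {"xyz": [0,0,0],"spin": 0},
    {"xyz": [0,0,0],"spin": 0},
    {"xyz": [0,0,0],"spin": 0},
    {"xyz": [0,0,0],"spin": 0}
  ],
  "jaw": -1,
  "squeeze": 100
}}

```text
time_s: 10.38
tool_pos: [535.0, 183.8, 51.6]
eef_rot: [0.001, -0.124, 0.992, 0.0]
ft_force: [-0.6, -0.8, 6.4]
finger_gap: 14.9
gripper_force: 98.0
```

>>> {"name": "apply_moves", "arguments": {
  "moves": [
    {"xyz": [0,0,0],"spin": 0},
    {"xyz": [0,0,0],"spin": 0},
    {"xyz": [0,0,0],"spin": 0},
    {"xyz": [0,0,0],"spin": 0},
    {"xyz": [0,0,0],"spin": 0}
  ]
}}

```text
time_s: 10.8
tool_pos: [535.0, 183.8, 51.6]
eef_rot: [0.001, -0.124, 0.992, 0.0]
ft_force: [-2.0, -1.1, 6.0]
finger_gap: 14.6
gripper_force: 98.0
```

Gripped; lift slowly by 100 mm.

>>> {"name": "apply_moves", "arguments": {
  "moves": [
    {"xyz": [0,0,0.004],"spin": 0},
    {"xyz": [0,0,0.012],"spin": 0},
    {"xyz": [0,0,0.022],"spin": 0},
    {"xyz": [0,0,0.032],"spin": 0},
    {"xyz": [0,0,0.042],"spin": 0}
  ]
}}

```text
time_s: 11.22
tool_pos: [534.2, 183.8, 84.7]
eef_rot: [-0.0, -0.124, 0.992, -0.0]
ft_force: [-1.7, -0.5, -6.8]
finger_gap: 14.5
gripper_force: 97.7
```

>>> {"name": "apply_moves", "arguments": {
  "moves": [
    {"xyz": [0,0,0.01],"spin": 0},
    {"xyz": [0,0,0.02],"spin": 0},
    {"xyz": [0,0,0.03],"spin": 0},
    {"xyz": [0,0,0.04],"spin": 0},
    {"xyz": [0,0,0.05],"spin": 0}
  ]
}}

```text
time_s: 11.63
tool_pos: [534.4, 183.8, 125.0]
eef_rot: [0.0, -0.124, 0.992, 0.0]
ft_force: [0.6, 0.4, -6.2]
finger_gap: 14.3
gripper_force: 97.7
```

>>> {"name": "apply_moves", "arguments": {
  "moves": [
    {"xyz": [0,0,0.01],"spin": 0},
    {"xyz": [0,0,0.018],"spin": 0},
    {"xyz": [0,0,0.024],"spin": 0},
    {"xyz": [0,0,0.028],"spin": 0},
    {"xyz": [0,0,0.03],"spin": 0}
  ]
}}

```text
time_s: 12.05
tool_pos: [534.5, 183.9, 148.6]
eef_rot: [0.0, -0.124, 0.992, 0.0]
ft_force: [-0.5, 0.2, -6.6]
finger_gap: 14.6
gripper_force: 97.7
```

>>> {"name": "apply_moves", "arguments": {
  "moves": [
    {"xyz": [0,0,0],"spin": 0},
    {"xyz": [0,0,0],"spin": 0},
    {"xyz": [0,0,0],"spin": 0},
    {"xyz": [0,0,0],"spin": 0},
    {"xyz": [0,0,0],"spin": 0}
  ]
}}

```text
time_s: 12.47
tool_pos: [534.2, 183.8, 147.7]
eef_rot: [-0.0, -0.124, 0.992, -0.0]
ft_force: [1.1, -0.5, -7.3]
finger_gap: 14.6
gripper_force: 97.7
```

```bash
python3 - <<'E'
from look import *
tool(); s=manip.observe(); print(s['ft_force'],s['torque'])
cam('wrist'); im=snap('wrist','w5.png')
s=snap('scene','s5.png'); cv2.imwrite('pics/j.png',np.hstack([im[::1,:400],s[:,180:400][:, :]])[:,:,::-1])
E
```

```text
tool [534.2 183.8 147.7] yaw_y 1.819 gap 14.6 t 12.4667
[ 1.10378098 -0.47524438 -7.2521318 ] [-0.03144685  0.01626581  0.0282907 ]
```

View pics/j.png

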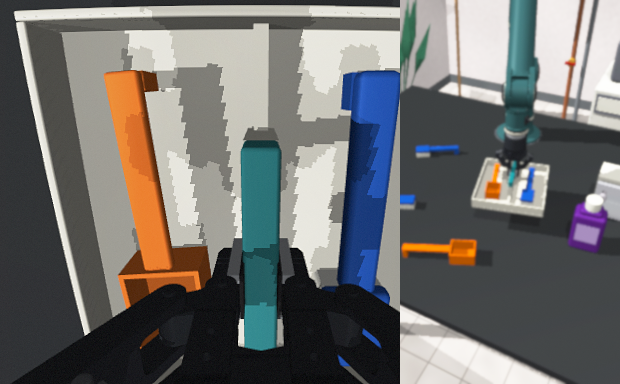

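The caddy is lifted about 96 mm and level (rim horizontal in the picture), with brush and scoop in their troughs; the load is steady and the moment near zero.

```bash
python3 -c "
from rig import manip
print(manip.job_done())"
```

```text
the job is handed in; nothing more can be done
None
```

The brush lies in the empty trough, bristles down, its handle pointing the same way as the scoop's, and the caddy is held level by its teal handle about 96 mm up. I handed the job in at about 12.5 s; no verdict came back.

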